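# Set the larger flask on the lab jack

### The job

The evaporator needs its next flask: take the larger of the two round stoppered flasks by its neck and set it down gently, upright and in the middle of the small cork pad on top of the lab jack. Let go of it, and leave the smaller round flask where it stands.

Things in the scene. Friction and masses are not known exactly. Their poses are not given: they have to be found in the camera images.
- flask: Larger of two round flasks, amber glass, white stopper, 130 to 250 g, round about z: an 85 mm ball with a flat foot of 52 mm diameter, ball top 76 mm above the foot, then a straight neck, 28 mm thick, up to 142 mm (the top 15 mm is the stopper, as thick). Origin: centre of the flat foot; z runs up the neck. Stands on a cork pad (90 mm across, 15 mm thick) fixed on the bench.
- small_flask: The smaller round flask, to be left alone: same amber glass and white stopper; ball of 64 mm diameter, neck 24 mm thick, 108 mm tall in all, on a like 90 mm cork pad on the bench. Origin: centre of its flat foot; z runs up the neck.
- jack: Lab jack, fixed on the bench: aluminium plates 110 (x) by 100 mm (y), the upper one's top 90 mm above the bench, scissor frame, black hand knob at the -y side. Fixed on the middle of the upper plate is a round cork pad, 70 mm across, 15 mm thick. Origin: centre of its underside. A 90 mm cork pad stands empty on the bench itself: not the goal.
- jack_seat (a point): Centre of the upper face of the cork pad on the jack, 105 mm above the bench. The flask's foot belongs here.

How it is judged:
At the end, for the whole second after the job is handed in: The larger flask stands on the cork pad on the jack: the centre of its foot within 15 mm of the pad's centre and at the height of the pad's top (5 mm below to 6 mm above), its neck within 10 degrees of vertical, at rest; the smaller flask is within 20 mm of where it started (horizontal distance between flask and jack_seat below 0.015 m and z of flask in the frame of jack_seat between -0.005 and 0.006 m and angle between flask's own z axis and vertical below 0.175 rad and linear speed of flask below 0.03 m/s and distance of small_flask from where it was at the start of the episode below 0.02 m); the robot touches nothing.
It fails at once if the flask is slammed or pressed hard on the jack (more than 80 N between them) (contact force between flask and jack above 80 N).
It fails at once if the flask is dropped (it falls out of the fingers faster than 0.6 m/s, as from some 20 mm) (linear speed of flask above 0.6 m/s and contact force between flask and the fingers below 0.1 N).
It fails at once if the smaller flask is disturbed (moved more than 30 mm) (distance of small_flask from where it was at the start of the episode above 0.03 m).
It also fails if it takes over 40 s, if anything falls off the work surface, if the arm or the gripper's body presses on something with over 40 N, if the wrist force passes 120 N, or if a joint passes its speed limit or range.

### The arm

A 7-joint arm with a two-finger parallel gripper is mounted at the origin on the work surface. World frame = base frame: x ahead of the robot, y to its left, z up, the work surface at z = 0. Lengths are in m, angles in rad, forces in N, time in s.
With the tool pointing down it reaches from about 0.4 to 0.925 m from the base axis. Payload 5.6 kg.
Tool frame: the origin (TCP) lies between the finger pads; the fingertips stand 8 mm ahead of it and the grasp point (between the pads) lies 11 mm behind it; z points along the fingers, y is the direction in which the jaws open and shut (so a half turn about z gives the same grasp; the last joint's range is limited). The gripper opens to 85 mm and grips with 20 to 120 N. Pads are 22 mm wide; open, the fingers measure 114 mm over their backs; the gripper's body (76 mm by 85 mm) begins 54 mm behind the grasp point. The pads swing forward as they close: fully open they stand 13 mm farther back than shut.
Start: joints at [1.219, 0.468, -0.012, 1.603, 0.006, 1.071, -0.056], TCP at [0.198, -0.619, 0.239] pointing down, gripper open.
Joint ranges: [-2.53, 2.53], [-0.31, 2.02], [-1.57, 1.55], [0.28, 2.44], [-1.29, 4.43], [0.15, 1.84], [-2.92, 2.92]. Speed limits (rad/s): [2.57, 2.57, 3.14, 3.14, 3.14, 3.14, 3.14].

### API

Orientations are given as [roll, pitch, yaw] about the fixed x, y, z axes, in that order (R = Rz(yaw) Ry(pitch) Rx(roll)).
In Python, from cell import sensors, get_image, camera_params, robot gives the robot as it stands. The module is installed in compiled form; this text tells all that it offers.
- The arm moves only by the tool drive_tool, never from a script. Its argument "series" is text: rows parted by semicolons, each of 5 numbers parted by spaces: the shift along the tool's x, y, z in mm, then the turn about the tool's z in rad, then the opening, from 0 (shut) to 1 (fully open). A call has exactly 10 rows; each row is the pose to reach, as a shift and turn from the pose measured when the call began, along the tool's axes at that moment; what a row does not reach only later rows make up. A row lasts 1/8 s, in which the tool goes at most 62.5 mm and 10.7 degrees, less where a joint would pass 70% of its speed; a pose out of reach is approached as far as the arm can. A call with a gripper value outside its range is refused whole. The fingers move at their own pace and stop on an object; "grip_force" is the grip in N (left out, the last holds). Time passes only in rows, so rows that repeat a pose let the fingers close, or fill a call up. It gives the time, the measured TCP pose, the force and the opening at its end, in the units of the state.
- sensors.sense(): the state, without advancing time (a new reading comes with each control period).
- get_image(name): name is "side" or "top"; returns the picture (384x512x3 uint8, blue, green, red); there is no depth.
- camera_params(name): a dict with "fov_y" (degrees; the focal length in pixels is half the picture's height over the tangent of half this angle, whatever the lens; pixels are square), "cx", "cy" (the principal point, pixels), "k1" (the pictures are not rectified: a ray, as slopes to the right and down, at radius r is drawn at 1 + k1 r^2 times it, then the intrinsics apply), "T" (4x4, takes a point from camera to world coordinates). Camera axes: x right, y down, z forward; pixel columns grow to the right and rows downward; lengths in m; the calibration is good to about 2 mm. A picture is of the moment at which its call begins. camera_params takes no time and is no camera call.
- robot.close_job(): hands the job in, once; it reports no verdict.
The state is a dict: "t": time; "joints": joint angles; "qd": joint speeds; "joint_torque": joint torques, N m; "tool_pos": TCP position; "orientation": TCP orientation; "ft_force": force on the tool from outside, world axes, zero at the start; "moment": the same for the moment, N m; "gripper_width": finger opening in m.
Only numpy, scipy, OpenCV 4.12 (cv2) and the standard library are available. Lean on these libraries where they do the work, as an engineer would, in place of code of your own. Each camera call takes 0.05 s, during which the arm holds its last target.

## Working session

There is one attempt and no reset: what is moved stays moved. The work goes in short steps, Python scripts to look and compute and a tool call to move; the robot and the scene stay as the last step left them, time stands still between calls to the robot, and variables do not carry over. Pictures are saved under pics/ and viewed, and the job is handed in when it is done.

Besides the shell and the picture viewer there is one more tool, called after ">>>" by a JSON object that holds its "name" and its "arguments", one argument or row to a line. drive_tool: Moves the arm, as the interface text tells. Its arguments: {"type":"object","properties":{"series":{"type":"string"},"grip_force":{"type":"number"}},"required":["series"]}

```bash
mkdir -p pics; python3 - <<'E'
from cell import sensors, get_image, camera_params, robot
import cv2
print(sensors.sense())
for n in("side","top"):
    cv2.imwrite(f"pics/{n}0.png",get_image(n)); print(n,camera_params(n))
E
```

```text
{'t': 0.0, 'joints': array([ 1.21899662,  0.46840848, -0.01160682,  1.6036229 ,  0.00602607,
        1.07143105, -0.05631099]), 'qd': array([-2.85543681e-04,  6.15299409e-04, -5.89252580e-04,  7.29599413e-04,
        2.88099583e-03,  9.93451347e-04, -7.11699905e-06]), 'joint_torque': array([-2.91630913e-04, -5.32391453e+01,  2.11769727e-02, -2.51310575e+01,
        1.14013537e-02,  7.68774189e-03,  2.12260225e-06]), 'tool_pos': array([ 0.19730722, -0.61874844,  0.23831833]), 'orientation': array([-3.13976296e+00,  1.48107277e-04,  3.08740945e-01]), 'ft_force': array([-0.09670468, -0.59634597, -0.39477771]), 'moment': array([-0.0174016 , -0.00280736,  0.04361798]), 'gripper_width': 0.08563043231703651}
side {'fov_y': 44.90571927861212, 'cx': 248.91694110478772, 'cy': 194.73306428685459, 'k1': -0.004598044859925723, 'T': array([[ 0.98654752, -0.09640382,  0.13202384,  0.42920913],
       [-0.16335412, -0.5503354 ,  0.8188079 , -0.84305837],
       [-0.00627882, -0.82935954, -0.55867998,  0.64187145],
       [ 0.        ,  0.        ,  0.        ,  1.        ]])}
top {'fov_y': 54.910582657985785, 'cx': 249.94280070515552, 'cy': 190.64119386426862, 'k1': -0.09454239265208504, 'T': array([[ 0.01035084, -0.99240883,  0.12254625,  0.46537802],
       [-0.99988537, -0.00891783,  0.01223637, -0.01022576],
       [-0.01105064, -0.12265886, -0.99238737,  1.03126472],
       [ 0.        ,  0.        ,  0.        ,  1.        ]])}
```

View pics/side0.png

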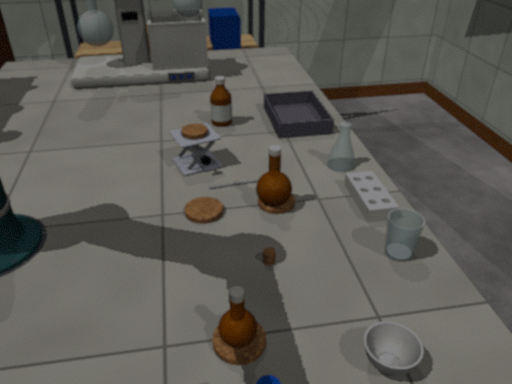

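View pics/top0.png

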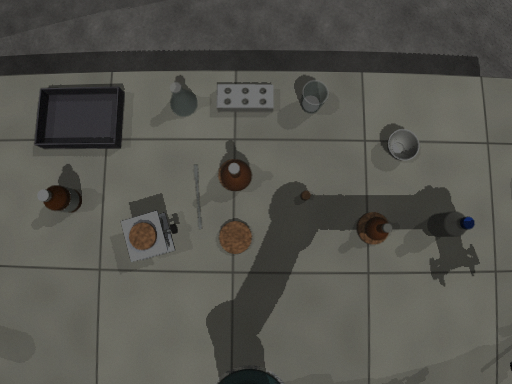

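The side view shows the large flask around (274,180), the jack at (195,135) and the small flask at (238,325). The top view has the large flask at (236,172), the jack pad at (143,236), the small flask at (375,228) and the empty pad at (236,237). I'll enlarge these to read the pixels.

```bash
python3 - <<'E'
import cv2,numpy as np
t=cv2.imread("pics/top0.png");s=cv2.imread("pics/side0.png")
def crop(im,x,y,w,h,k): return cv2.resize(im[y:y+h,x:x+w],None,fx=k,fy=k,interpolation=cv2.INTER_CUBIC)
a=crop(t,110,200,75,65,5); b=crop(t,205,145,75,65,5)
c=crop(s,160,105,75,75,5); d=crop(s,240,140,75,75,5)
cv2.imwrite("pics/c1.png",np.hstack([a,b])); cv2.imwrite("pics/c2.png",np.hstack([c,d]))
E
```

```text
(no output)
```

View pics/c1.png

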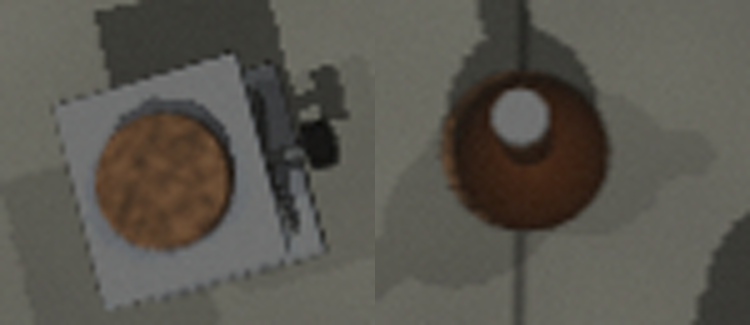

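View pics/c2.png

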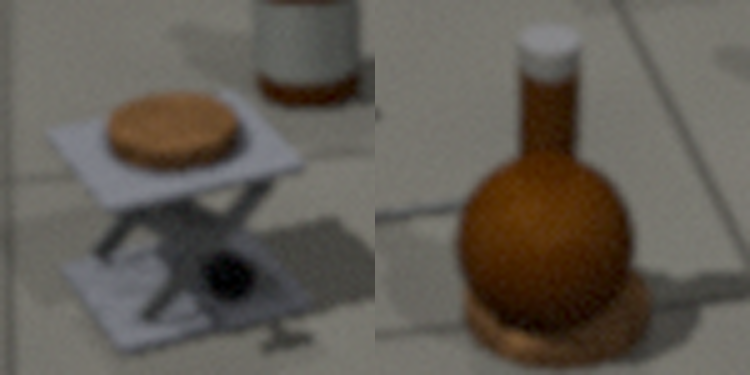

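```bash
cat > h.py <<'E'
import numpy as np,cv2
from cell import camera_params
def ray(n,u,v):
    p=camera_params(n);f=192/np.tan(np.radians(p['fov_y']/2))
    x=np.array([(u-p['cx'])/f,(v-p['cy'])/f]);y=x.copy()
    for _ in range(20): y=x/(1+p['k1']*(y@y))
    T=np.array(p['T']);return T[:3,3],T[:3,:3]@np.array([y[0],y[1],1])
def at(n,u,v,z):
    o,d=ray(n,u,v);return o+d*(z-o[2])/d[2]
def tri(a,b):
    A=0;B=0;L=[]
    for q in (a,b):
        o,d=ray(*q);d=d/np.linalg.norm(d);P=np.eye(3)-np.outer(d,d);A=A+P;B=B+P@o;L.append((P,o))
    x=np.linalg.solve(A,B);return x,[np.linalg.norm(P@(x-o)) for P,o in L]
E
python3 - <<'E'
from h import *
np.set_printoptions(precision=4,suppress=True)
print("stopper",at('top',233.6,167.8,.157),at('side',274.6,147.7,.157),tri(('top',233.6,167.8),('side',274.6,147.7)))
print("ball",at('top',235.6,174.6,.0485),at('side',274,188.2,.0485),tri(('top',235.6,174.6),('side',274,188.2)))
print("pad",at('top',142.6,235.6,.105),at('side',194.4,129,.105),tri(('top',142.6,235.6),('side',194.4,129)))
print("padedges",at('top',129,235.6,.105)-at('top',156.8,235.6,.105))
print("small",at('top',387,228,.123), "bottle",at('top',43,196,.12))
print("rod",at('top',197,166,0),at('top',199,227,0))
print("emptypad",at('top',235.5,236.5,.015),"bluething",at('top',468,222,.24),at('side',268,380,.24))
print("jack corners",*[at('top',110+x/5,200+y/5,.09)[:2] for x,y in ((55,105),(237,55),(108,308))])
E
```

```text
stopper [0.6283 0.0404 0.157 ] [0.6296 0.0403 0.157 ] (array([0.629 , 0.0404, 0.1569]), [np.float64(0.0006203453923958059), np.float64(0.0006203453923960561)])
ball [0.63   0.041  0.0485] [0.6315 0.0434 0.0485] (array([0.6303, 0.0409, 0.0502]), [np.float64(0.0006294396477142677), np.float64(0.0006294396477140605)])
pad [0.4632 0.2705 0.105 ] [0.4656 0.2729 0.105 ] (array([0.4644, 0.2701, 0.1064]), [np.float64(0.001180616977361134), np.float64(0.0011806169773610484)])
padedges [-0.0012  0.0714  0.    ]
small [ 0.4876 -0.3387  0.123 ] bottle [0.5592 0.5344 0.12  ]
rod [0.6621 0.1539 0.    ] [0.4892 0.1436 0.    ]
emptypad [0.4642 0.0405 0.015 ] bluething [ 0.4979 -0.4809  0.24  ] [ 0.4898 -0.5755  0.24  ]
jack corners [0.4996 0.3336] [0.5267 0.2389] [0.3966 0.3013]
```

```bash
python3 - <<'E'
from h import *
np.set_printoptions(precision=4,suppress=True)
print(tri(('top',468,222),('side',268,380)))
print("rod side",at('side',211,188,0),at('side',255,183,0),tri(('top',199,227),('side',211,188)),tri(('top',197,166),('side',255,183)))
s=cv2.imread("pics/side0.png");t=cv2.imread("pics/top0.png")
cv2.imwrite("pics/c3.png",np.hstack([cv2.resize(s[90:220,195:315],(480,520)),cv2.resize(t[160:235,180:215],(240,520))]))
y=0.3087;c,sn=np.cos(y),np.sin(y)
for g in ((.629,.0405),):
    d=np.array(g)-[.1973,-.6187];print(d@[c,sn]*1000,d@[sn,-c]*1000)
E
```

```text
(array([ 0.501 , -0.5255,  0.1649]), [np.float64(4.992336580395604e-05), np.float64(4.992336580404675e-05)])
rod side [0.4914 0.1443 0.    ] [0.6051 0.1482 0.    ] (array([0.4903, 0.1434, 0.0006]), [np.float64(0.001054526546647635), np.float64(0.0010545265466475498)]) (array([ 0.6339,  0.1549, -0.0004]), [np.float64(0.02780239401409458), np.float64(0.027802394014094817)])
611.5716283028003 -496.8799386723733
```

View pics/c3.png

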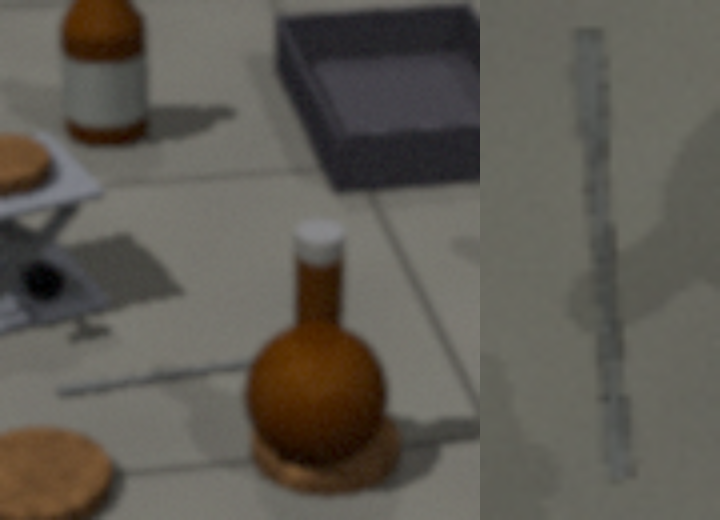

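The glass rod lies flat on the bench, and the tallest object near my path is about 165 mm high. I'll rise first, then travel.

>>> {"name": "drive_tool", "arguments": {
  "series": "0 0 -50 0 1; 20 -16 -80 0 1; 60 -49 -80 0 1; 100 -81 -80 0 1; 140 -114 -80 0 1; 180 -146 -80 0 1; 220 -179 -80 0 1; 260 -211 -80 0 1; 300 -244 -80 0 1; 330 -268 -80 0 1",
  "grip_force": 40
}}

```text
t: 1.35
tool_pos: [0.4312, -0.261, 0.3187]
orientation: [-3.14, 0.0, 0.311]
ft_force: [-0.1, 0.1, -0.2]
gripper_width: 0.0856
```

>>> {"name": "drive_tool", "arguments": {
  "series": "40 -32 0 0 1; 80 -65 0 0 1; 120 -97 0 0 1; 160 -129 0 0 1; 200 -161 0 0 1; 240 -194 0 0 1; 265 -214 0 0 1; 278 -224 0 0 1; 281 -226 0 0 1; 281 -226 0 0 1"
}}

```text
t: 2.6
tool_pos: [0.6294, 0.0387, 0.319]
orientation: [-3.14, 0.001, 0.309]
ft_force: [0.1, 0.2, 0.0]
gripper_width: 0.0851
```

```bash
python3 - <<'E'
from cell import *
import cv2,numpy as np
s=sensors.sense();print(s)
y=s['orientation'][2];d=np.array([.629,.0405])-s['tool_pos'][:2];print(d@[np.cos(y),np.sin(y)]*1e3,d@[np.sin(y),-np.cos(y)]*1e3)
cv2.imwrite("pics/s1.png",cv2.resize(get_image("side")[60:230,180:380],(800,680))[:600])
E
```

```text
{'t': 2.6, 'joints': array([ 0.20323739,  0.41189297, -0.43200325,  1.53969025,  0.177469  ,
        1.23028884, -1.51814721]), 'qd': array([ 0.01115969, -0.00934576,  0.00370761,  0.00511863,  0.00080287,
        0.00054005, -0.0023864 ]), 'joint_torque': array([-7.63270129e-01, -4.89032114e+01, -5.08017674e+00, -2.66918242e+01,
       -3.52363579e-02, -2.66224123e-02, -1.55915535e-02]), 'tool_pos': array([0.62937098, 0.03867595, 0.3189558 ]), 'orientation': array([-3.14024683e+00,  9.10433257e-04,  3.09159383e-01]), 'ft_force': array([0.06407088, 0.20080806, 0.02371996]), 'moment': array([ 0.02296288, -0.01859545, -0.00522863]), 'gripper_width': 0.08511327296810212}
0.20158674608756344 -1.8504463139375866
```

View pics/s1.png

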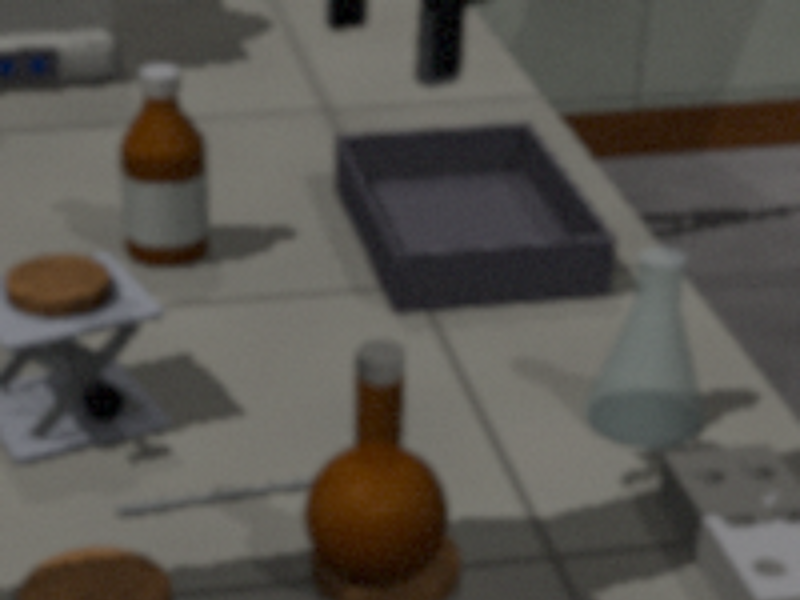

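The fingers stand above the neck, one at each side (about (346,15) and (440,70) in the crop). Next I descend to the neck.

>>> {"name": "drive_tool", "arguments": {
  "series": "0 -2 30 0 1; 0 -2 70 0 1; 0 -2 110 0 1; 0 -2 145 0 1; 0 -2 170 0 1; 0 -2 190 0 1; 0 -2 200 0 1; 0 -2 207 0 1; 0 -2 207 0 1; 0 -2 207 0 1"
}}

```text
t: 3.9
tool_pos: [0.629, 0.0406, 0.1129]
orientation: [-3.141, -0.001, 0.309]
ft_force: [-0.4, 0.7, 1.0]
gripper_width: 0.0851
```

```bash
python3 - <<'E'
from cell import *
import cv2
a=get_image("side");b=get_image("top")
import numpy as np
cv2.imwrite("pics/s2.png",np.hstack([cv2.resize(a[110:220,220:320],(400,440)),cv2.resize(b[120:220,190:280],(396,440))]))
E
```

```text
(no output)
```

View pics/s2.png

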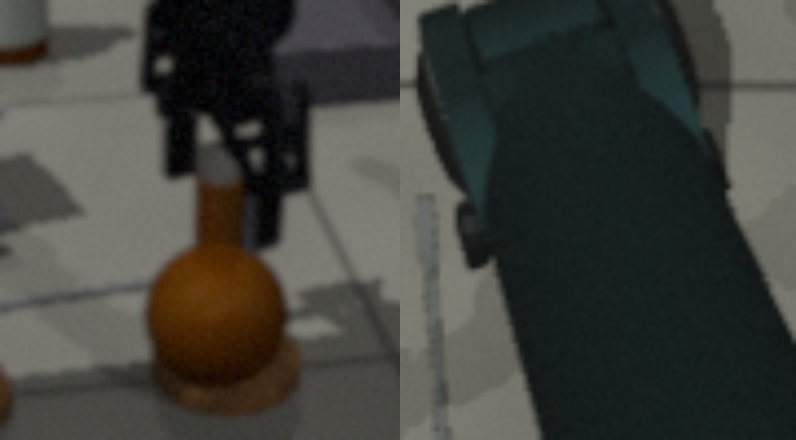

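The jaws straddle the neck: near finger at (265,215) in the crop, far finger behind the neck. I'll close now.

>>> {"name": "drive_tool", "arguments": {
  "series": "0 0 0 0 0.6; 0 0 0 0 0.4; 0 0 0 0 0.3; 0 0 0 0 0.25; 0 0 0 0 0.2; 0 0 0 0 0; 0 0 0 0 0; 0 0 0 0 0; 0 0 0 0 0; 0 0 0 0 0",
  "grip_force": 45
}}

```text
t: 5.25
tool_pos: [0.6291, 0.0407, 0.113]
orientation: [-3.141, -0.001, 0.309]
ft_force: [0.1, 0.5, 2.5]
gripper_width: 0.0272
```

>>> {"name": "drive_tool", "arguments": {
  "series": "0 0 -2 0 0; 0 0 -6 0 0; 0 0 -14 0 0; 0 0 -28 0 0; 0 0 -48 0 0; 0 0 -70 0 0; 0 0 -92 0 0; 0 0 -112 0 0; 0 0 -125 0 0; 0 0 -130 0 0"
}}

```text
t: 6.5
tool_pos: [0.6293, 0.0407, 0.2441]
orientation: [-3.141, -0.002, 0.309]
ft_force: [0.5, 0.3, -2.6]
gripper_width: 0.0268
```

```bash
python3 - <<'E'
from cell import *
import cv2,numpy as np
s=sensors.sense();print(s['tool_pos'],s['orientation'],s['ft_force'],s['moment'])
y=s['orientation'][2];d=np.array([.464,.271])-s['tool_pos'][:2];print(d@[np.cos(y),np.sin(y)]*1e3,d@[np.sin(y),-np.cos(y)]*1e3)
a=get_image("side")
cv2.imwrite("pics/s3.png",cv2.resize(a[80:230,180:330],(600,600)))
E
```

```text
[0.62925749 0.0406552  0.2440852 ] [-3.14105185e+00 -2.02332712e-03  3.08787781e-01] [ 0.46903985  0.31014145 -2.57185686] [-0.00385845 -0.02177184  0.00680032]
-87.43855320567019 -269.6725194349508
```

View pics/s3.png

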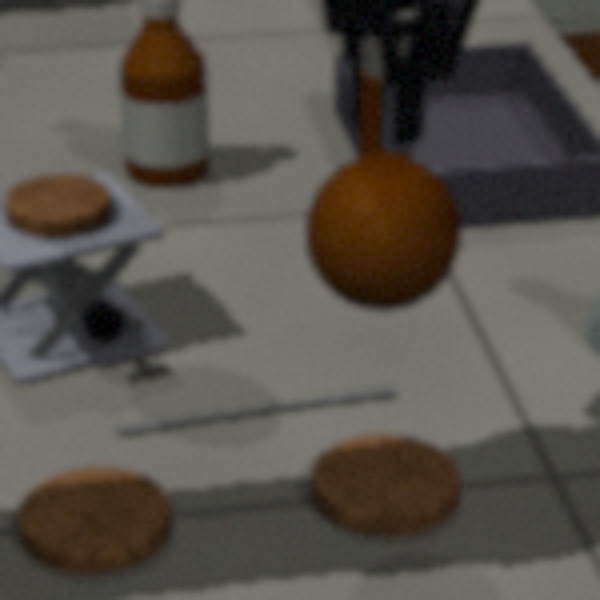

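The flask is held upright and clear of its pad, with its ball centre at (383,230) in the crop. Next I travel to the jack with the foot about 40 mm above the seat.

>>> {"name": "drive_tool", "arguments": {
  "series": "-2 -5 0 0 0; -5 -15 0 0 0; -11 -34 0 0 0; -19 -59 0 0 0; -28 -86 0 0 0; -37 -113 0 0 0; -45 -140 0 0 0; -54 -167 0 0 0; -61 -189 0 0 0; -65 -201 0 0 0"
}}

```text
t: 7.8
tool_pos: [0.5044, 0.2145, 0.244]
orientation: [-3.141, -0.002, 0.312]
ft_force: [0.3, -0.1, -1.4]
gripper_width: 0.027
```

```bash
python3 - <<'E'
from cell import *
import numpy as np
s=sensors.sense();print(s['tool_pos'],s['orientation'],s['ft_force'],s['gripper_width'])
y=s['orientation'][2];d=np.array([.464,.271])-s['tool_pos'][:2];print(d@[np.cos(y),np.sin(y)]*1e3,d@[np.sin(y),-np.cos(y)]*1e3)
E
```

```text
[0.50435114 0.21448527 0.24404543] [-3.14065487e+00 -1.51389637e-03  3.11956750e-01] [ 0.33167422 -0.13103377 -1.44069901] 0.026974190280689727
-21.057999964866443 -66.1716680316283
```

>>> {"name": "drive_tool", "arguments": {
  "series": "-3 -10 0 0 0; -8 -25 0 0 0; -14 -42 0 0 0; -18 -55 0 0 0; -20 -62 0 0 0; -21 -65 0 0 0; -21 -66 0 0 0; -21 -66 0 0 0; -21 -66 0 0 0; -21 -66 0 0 0"
}}

```text
t: 9.05
tool_pos: [0.4643, 0.2706, 0.244]
orientation: [-3.141, -0.001, 0.311]
ft_force: [-0.6, 0.2, -1.3]
gripper_width: 0.027
```

```bash
python3 - <<'E'
from cell import *
import numpy as np,cv2
s=sensors.sense();print(s['tool_pos'],s['orientation'],s['ft_force'],s['gripper_width'])
a=get_image("side");b=get_image("top")
cv2.imwrite("pics/s4.png",np.hstack([cv2.resize(a[60:180,150:250],(500,600)),cv2.resize(b[190:280,90:140+10],(300,600)[:2])]))
cv2.imwrite("pics/s4b.png",cv2.resize(b[180:300,80:220],(700,600)))
E
```

```text
[0.46425748 0.27059667 0.24404137] [-3.14072285e+00 -1.47926137e-03  3.11496097e-01] [-0.63733267  0.18065794 -1.31994356] 0.027014227291410613
```

View pics/s4.png

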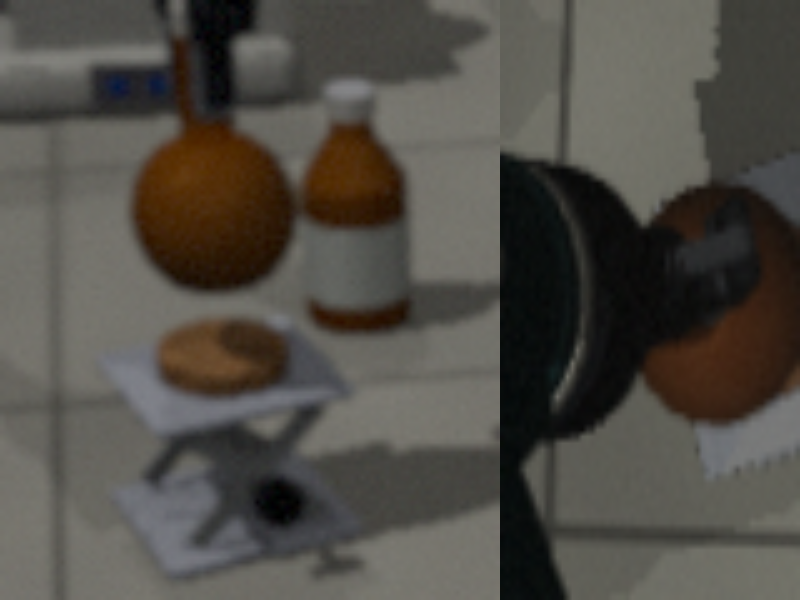

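View pics/s4b.png

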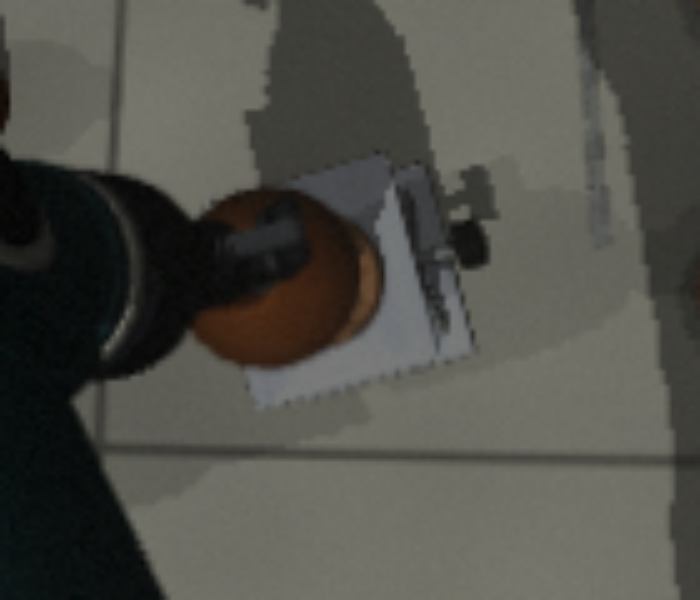

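```bash
python3 - <<'E'
from h import *
np.set_printoptions(precision=4,suppress=True)
print(at('side',192.2,101.5,.1797),at('top',134.6,235,.1797),tri(('side',192.2,101.5),('top',134.6,235)))
E
```

```text
[0.4657 0.2777 0.1797] [0.4644 0.2669 0.1797] (array([0.4649, 0.2652, 0.1849]), [np.float64(0.00044589599145332414), np.float64(0.00044589599145340725)])
```

The ball is over the seat to within about 5 mm. I'll lower it gently, the last part slowly.

>>> {"name": "drive_tool", "arguments": {
  "series": "0 0 4 0 0; 0 0 10 0 0; 0 0 17 0 0; 0 0 23 0 0; 0 0 28 0 0; 0 0 32 0 0; 0 0 35 0 0; 0 0 37 0 0; 0 0 38 0 0; 0 0 38 0 0"
}}

```text
t: 10.4
tool_pos: [0.4643, 0.2708, 0.2061]
orientation: [-3.141, -0.002, 0.312]
ft_force: [0.3, 0.9, -2.1]
gripper_width: 0.027
```

>>> {"name": "drive_tool", "arguments": {
  "series": "0 0 0.3 0 0; 0 0 0.6 0 0; 0 0 0.9 0 0; 0 0 1.2 0 0; 0 0 1.5 0 0; 0 0 1.8 0 0; 0 0 2 0 0; 0 0 2 0 0; 0 0 2 0 0; 0 0 2 0 0"
}}

```text
t: 11.65
tool_pos: [0.4643, 0.2708, 0.2041]
orientation: [-3.141, -0.002, 0.312]
ft_force: [-0.4, -0.2, -1.1]
gripper_width: 0.0271
```

>>> {"name": "drive_tool", "arguments": {
  "series": "0 0 0.2 0 0; 0 0 0.4 0 0; 0 0 0.6 0 0; 0 0 0.8 0 0; 0 0 1 0 0; 0 0 1.2 0 0; 0 0 1.4 0 0; 0 0 1.5 0 0; 0 0 1.5 0 0; 0 0 1.5 0 0"
}}

```text
t: 12.9
tool_pos: [0.4644, 0.2709, 0.2029]
orientation: [-3.141, -0.002, 0.312]
ft_force: [0.4, 0.5, 2.1]
gripper_width: 0.0274
```

```bash
python3 - <<'E'
from cell import *
import numpy as np,cv2
s=sensors.sense();print(s['tool_pos'],s['ft_force'],s['moment'])
a=get_image("side")
cv2.imwrite("pics/s5.png",cv2.resize(a[60:180,150:250],(500,600)))
E
```

```text
[0.46438379 0.27091179 0.20292133] [0.43207103 0.52109593 2.10634106] [-0.205691    0.12181184  0.01583641]
```

View pics/s5.png

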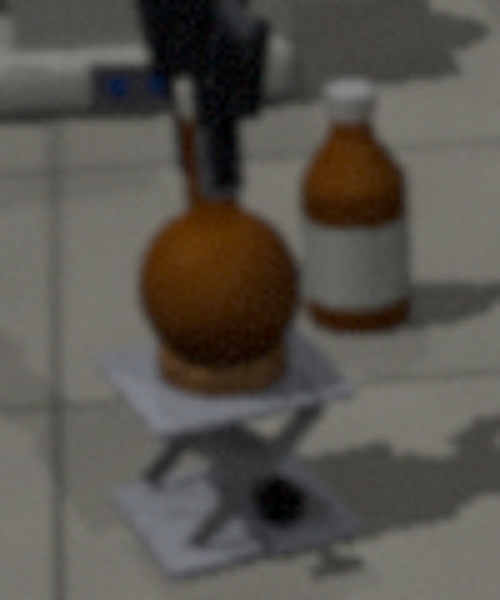

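Touchdown: the upward force rose by about 3.5 N, and the ball (x≈220) sits over the pad (x≈223) in the crop. Release slowly.

>>> {"name": "drive_tool", "arguments": {
  "series": "0 0 0 0 0.31; 0 0 0 0 0.33; 0 0 0 0 0.35; 0 0 0 0 0.38; 0 0 0 0 0.42; 0 0 0 0 0.5; 0 0 0 0 0.6; 0 0 0 0 0.7; 0 0 0 0 0.8; 0 0 0 0 0.85",
  "grip_force": 20
}}

```text
t: 14.2
tool_pos: [0.4644, 0.2709, 0.2029]
orientation: [-3.141, -0.002, 0.312]
ft_force: [-0.8, -0.6, -0.2]
gripper_width: 0.0728
```

```bash
python3 - <<'E'
from cell import *
import numpy as np,cv2
s=sensors.sense();print(s['tool_pos'],s['ft_force'],s['gripper_width'])
a=get_image("side")
cv2.imwrite("pics/s6.png",cv2.resize(a[60:180,150:250],(500,600)))
E
```

```text
[0.46438004 0.27090296 0.20289349] [-0.77752609 -0.60015048 -0.205191  ] 0.0727835317216734
```

View pics/s6.png

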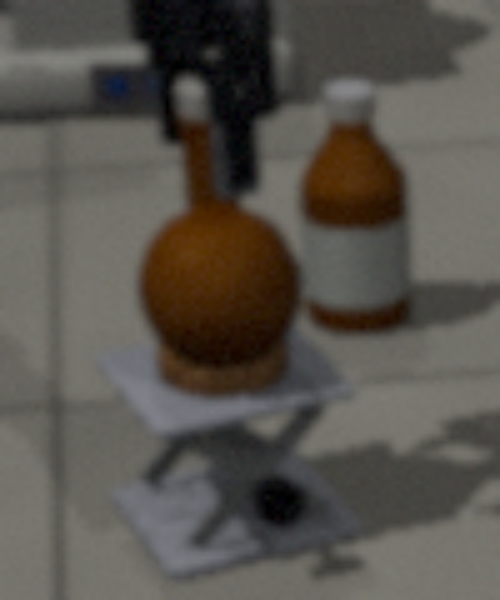

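The fingers are off and the flask stands; its slight lean to the left matches perspective (the reagent bottle shows the same effect). Rise straight up.

>>> {"name": "drive_tool", "arguments": {
  "series": "0 0 0 0 1; 0 0 0 0 1; 0 0 -5 0 1; 0 0 -15 0 1; 0 0 -30 0 1; 0 0 -50 0 1; 0 0 -75 0 1; 0 0 -100 0 1; 0 0 -125 0 1; 0 0 -150 0 1"
}}

```text
t: 15.5
tool_pos: [0.464, 0.2708, 0.355]
orientation: [-3.14, -0.004, 0.312]
ft_force: [-0.3, -0.0, -0.9]
gripper_width: 0.0854
```

>>> {"name": "drive_tool", "arguments": {
  "series": "0 20 0 0 1; 0 50 0 0 1; 0 80 0 0 1; 0 120 0 0 1; 0 160 0 0 1; 0 200 0 0 1; 0 240 0 0 1; 0 260 0 0 1; 0 270 0 0 1; 0 270 0 0 1"
}}

```text
t: 16.75
tool_pos: [0.5468, 0.0145, 0.3549]
orientation: [-3.14, -0.004, 0.313]
ft_force: [0.8, 1.1, 0.3]
gripper_width: 0.0856
```

```bash
python3 - <<'E'
from cell import *
import numpy as np,cv2
s=sensors.sense();print(s['t'],s['tool_pos'],s['ft_force'])
a=get_image("side");b=get_image("top")
cv2.imwrite("pics/s7.png",np.hstack([cv2.resize(a[80:180,150:230],(400,500)),cv2.resize(b[190:270,110:174],(400,500))]))
cv2.imwrite("pics/s7s.png",a);cv2.imwrite("pics/s7t.png",b)
a0=cv2.imread("pics/side0.png");print(cv2.absdiff(a,a0)[285:365,205:275].mean())
E
```

```text
16.75 [0.54684034 0.01453265 0.35491537] [0.83673519 1.09457918 0.3022381 ]
14.64875
```

View pics/s7.png

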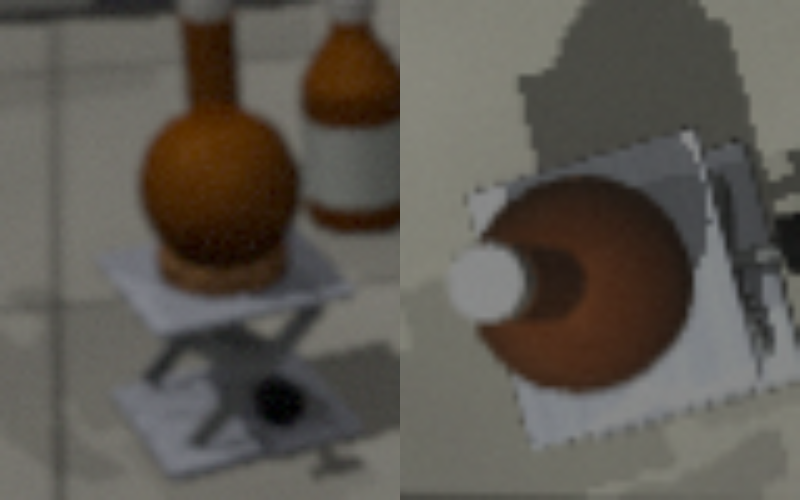

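View pics/s7s.png

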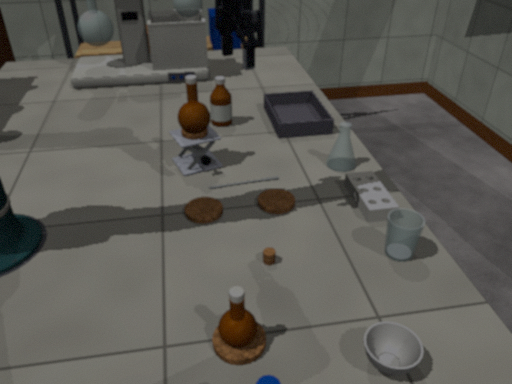

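```bash
python3 - <<'E'
from h import *
np.set_printoptions(precision=4,suppress=True)
print(at('top',123.6,234.9,.247),at('top',139.2,234.9,.1385),at('side',193.5,116.6,.1385),tri(('top',139.2,234.9),('side',193.5,116.6)))
E
```

```text
[0.4643 0.2691 0.247 ] [0.4648 0.2689 0.1385] [0.466  0.2768 0.1385] (array([0.4652, 0.2676, 0.1426]), [np.float64(0.0004266844633483083), np.float64(0.00042668446334841463)])
```

The stopper is at (0.464, 0.269) and the ball at (0.465, 0.269), so the flask is upright and about 2 mm from the measured seat at (0.464, 0.271). The small flask is at the same pixels as at the start, and the arm is clear.

```bash
python3 -c "
from cell import robot
print(robot.close_job())"
```

```text
the job is handed in; nothing more can be done
None
```

The larger flask is standing upright on the cork pad on the lab jack, and the arm has let go and moved clear. I handed the job in after about 17 s; it reported no verdict.

- **Handling:** I gripped the neck with 45 N and carried the flask over. I lowered it slowly until the force changed by about 3.5 N, opened the fingers slowly and rose straight up.
- **Position:** in the top camera the stopper is at (0.464, 0.269) and the ball at (0.465, 0.269). The seat measured (0.464, 0.271), so the flask is about 2 mm off centre and essentially vertical.
- **Smaller flask:** by eye it is at the same pixels as at the start. The pixel-difference check around it was inconclusive, because the arm's shadow had moved.
- **Disagreement:** the side camera put the ball at y = 0.277, about 8 mm from the top camera. It is also about 6 mm from the seat, still inside the 15 mm limit. I think this is error in reading the ball's height off the picture.

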